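Secure the tubes on the shaker

ROBOT

A 6-joint arm with a two-finger parallel gripper is mounted at the origin on the work surface. World frame = base frame: x ahead of the robot, y to its left, z up, the work surface at z = 0. Lengths are in mm, angles in rad, forces in N, time in s.
With the tool pointing down it reaches from about 375 to 900 mm from the base axis. Payload 3.1 kg.
Tool frame: the origin (TCP) lies on the front face of the gripper's body, between the roots of the fingers; the fingertips stand 73 mm ahead of it and the grasp point (between the pads) lies 54 mm ahead of it; z points along the fingers, y is the line along which they close (so a half turn about z gives the same grasp; the last joint's range is limited). The gripper opens to 85 mm and grips with 20 to 120 N. Pads are 22 mm wide; open, the fingers measure 114 mm over their backs; the gripper's body (76 mm by 85 mm) begins 54 mm behind the grasp point. The pads swing forward as they close: fully open they stand 13 mm farther back than shut.
Start: joints at [-1.429, 0.527, 1.433, -0, 1.181, -0.178], TCP at [197.101, -593.084, 303.91] pointing down, gripper open.
Joint ranges: [-3.08, 3.08], [-0.75, 2.2], [0.22, 2.44], [-1.43, 4.57], [0, 2.65], [-2.85, 2.85]. Speed limits (rad/s): [2.79, 2.79, 3.14, 3.14, 3.14, 3.14].

INTERFACE

Orientations are given as a rotation vector (axis times angle).
In Python, from bench import ctrl gives the robot as it stands. The module is installed in compiled form; this text tells all that it offers.
- The arm moves only by the shell command python3 -m pendant 'ROWS' [FORCE]. ROWS is JSON, a list of rows, each a list of 3 entries, a list of its own where there are three numbers: the closure, from -1 (fully open) to 1 (shut), so that 0 is half open, then the shift along the tool's x, y, z as a fraction of full scale, then the turn about the tool's z as a fraction of full scale. In form: [[claw, [x, y, z], twist], ...]. A call has 1 to 20 rows; each row shifts and turns the commanded pose from where the row before left it, along the tool's axes as they then stand; what a row does not reach is not made up. Full scale, the value 1, is 0.04 m for a shift and 4 degrees for a turn. A row lasts 1/12 s, in which the tool goes at most 41.7 mm and 7.16 degrees, less where a joint would pass 70% of its speed; a pose out of reach is approached as far as the arm can. A call with a number of a shift or a turn outside -1 to 1 is refused whole. A call with a gripper value outside its range is refused whole. The fingers move at their own pace and stop on an object; FORCE is the grip in N (left out, the last holds). Time passes only in rows, so rows that do not move let the fingers close. It gives the time, the measured TCP pose, the force, the opening and the grip force at its end, in the units of the state.
- ctrl.sense(): the state, without advancing time (a new reading comes with each control period).
- ctrl.get_image(name): name is "side" or "top"; returns the picture (480x640x3 uint8, blue, green, red); there is no depth.
- ctrl.camera_model(name): a dict with "mtx" (3x3 intrinsics, pixels), "T" (4x4, takes a point from camera to world coordinates). Camera axes: x right, y up, looking along -z (the intrinsics and any distortion apply to the point x, -y, -z); pixel columns grow to the right and rows downward; lengths in mm; the calibration is good to about 2 mm. A picture is of the moment at which its call begins. camera_model takes no time and is no camera call.
- ctrl.close_job(): hands the job in; it is judged then, once.
Trained networks look in the newest picture that a camera, given by its name, has taken for a name from the list of things; names that differ only in an ending like _2 or _b are one class to them, and where a whole thing is asked for, a point or a joint stands for the part that bears it (a point fixed in the world has none). Each returns a list of dicts, best first, with "confidence" (0 to 1); they miss things now and then, are a little off and sometimes report something else, mostly with a low value. They report only what shows in the picture. A call takes as long as a camera call.
- ctrl.silhouettes(camera, query): "mask" (480x640 bool, what is visible of it) and "extent" ([left, top, right, bottom] in pixels, round what is visible of it).
- ctrl.place_of(camera, query): "uv" ([column, row] in pixels: a listed point, or the origin of a listed thing).
The state is a dict: "time_s": time; "q": joint angles; "dq": joint speeds; "effort": joint torques, N m; "eef_pos": TCP position; "tool_rot": TCP orientation; "contact_force": force on the tool from outside, world axes, zero at the start; "torque": the same for the moment, N m; "gripper_width": finger opening in mm; "finger_force": force on a finger pad.
Only numpy, scipy, OpenCV 4.12 (cv2) and the standard library are available. Lean on these libraries where they do the work, as an engineer would, in place of code of your own. Each camera call takes 0.05 s, during which the arm holds its last target. There are 200 camera calls.

TASK

The three tubes on the shaker are about to be shaken: secure them. Gently push the free end of the flat steel retaining strip round over the tubes until you feel its edge bear on the rubber bumper of its stop, then push the toggle clamp's handle outward and down, past its dead point, so that the rubber pad holds the strip down there on its own; push lightly, without forcing the strip or the handle. Leave the tubes lying in their cradle and everything on the bench standing where it is.

Things in the scene. Friction and masses are not known exactly. Their poses are not given: they have to be found in the camera images.
- shaker: Low laboratory shaker standing on the bench: cream housing, grey control panel towards the robot, aluminium platform 240 (x) by 350 (y) mm, its top 85 mm above the bench. Origin: centre of its underside, on the bench; at yaw 0 its x axis points away from the robot, its y axis to the robot's left. 'Shaker (x, y)' below means this frame, in mm; heights are above the bench. It does not move.
- strip: Flat steel retaining strip, 215 x 30 x 6 mm, on a vertical pin at shaker (0, 145), 15 mm from its end; underside at height 125.5, top 131.5 mm. Origin: pin axis, underside; free end 200 mm along its own -y. Starts swung 0.6 to 1.05 rad towards the shaker's front (its yaw minus the shaker's is -1.05 to -0.6). Against the stop: -0.053 to 0.077. 1.5 N at the end turns it; it stays where left.
- strip_end (a point): Middle of the free end of the strip, on its top face, 200 mm from the pin axis. Under the strip's home lie the tubes (shaker y 26 to 129) and, at shaker (0, -44), a slim rest post 16 mm across; between them, at shaker y = 20 to -30, there is nothing beneath it.
- strip_edge (a point): Point at mid-thickness on the strip's far (+x) long edge, 170 mm from the pin axis and 15 mm from the strip's centre line: where the stop's rubber bumper meets the strip.
- stop_bracket: The strip's stop: upright aluminium bracket, 12 (x) x 22 x 55 mm, fixed on the platform; origin: middle of its foot, at shaker (52, -25), height 85. A screw through it along shaker x, height 128.5, carries a black rubber bumper, 15 mm across, towards the strip. As last set, the bumper's tip lies at shaker x = 6 to 24; feel for it. It yields 4 mm at 1.5 N/mm, then is solid; over 15 N strains it.
- clamp_handle: Handle of the steel toggle clamp. Origin: its pivot on the clamp's arm; open: shaker (0, -121), height 138; closed: (0, -112), height 166 mm. Straight, its last 89 mm a round grey rubber grip 19 mm thick; its own x axis is the shaker's and it stays in the plane shaker x = 0. Open, it stands upright, leaning 7 degrees to the strip; to close, push its inner (+y) side outward to -y and down.
- handle_tip (a point): End of the handle on its centre line, 127.5 mm from the pivot. Open: shaker (0, -106), height 264 mm. Closed: (0, -238), height 162, the handle within 2 degrees of level, free underneath. It moves easily until 30 degrees above level, then takes up to 10 N at the grip till its dead point (about 9 degrees, tip at height 186), where it gives and stays down; let go sooner, it springs up.
- clamp_arm (a joint): Angle of the clamp's holding arm, rad. 0: raised 75 degrees, open, as at the start. 1.17: the pad meets the strip. About 1.20: closed. The open arm and its spindle stand over shaker y = -55 to -115, x = -11 to 11, up to height 210 mm; they come down with the handle. The clamp stands on a block, 44 mm wide in x, at shaker y = -83 to -175, up to height 107; the clamp's sides to 152.
- pad_face (a point): Middle of the lower face of the rubber pad (16 mm across) at the front of the clamp arm; closed, it presses on the strip 183 mm from the strip's pin with about 27 N.
- clamp_pad: The same rubber pad; origin at the middle of its lower face.
- tube0: 50 ml plastic tube, blue cap, lying along shaker x in a low wire cradle at shaker y = 112 (next to the pin), cap towards -x. 115 mm long, 29 across, cap 33; origin on its axis, 60 mm from the cap's outer face. Caps reach up to height 123, bodies to 121 mm.
- tube1: The middle tube, like tube0, at shaker y = 77.
- tube2: The tube farthest from the pin, like tube0, at shaker y = 42.
- amber_bottle: Brown bottle with a blue lid, 72 mm across, 135 mm tall, standing on the bench beside the shaker's clamp end, beyond the handle. Origin: centre of its underside.
- white_jar: White jar, 52 mm across, 85 mm tall, standing beside the shaker's clamp end, on the robot's side of the handle. Origin: centre of its underside.
- clear_bottle: Clear bottle, 68 mm across, 150 mm tall, to the robot's right on the bench. Origin: centre of its underside.

How it is judged (in metres and radians):
On the way, in this order (a step that is already met when the one before it is completed fails the run):
1. the strip bears on the stop's bumper (contact force between strip and stop_bracket above 0.4 N), for 0.2 s.
2. the clamp is past its dead point and its pad presses on the strip with more than 15 N (height (world z) of handle_tip below 0.17 m and contact force between clamp_pad and strip above 15 N), for 0.2 s.
At the end, for the whole second after the job is handed in: The strip still bears on the stop's rubber bumper (contact force over 0.1 N), the clamp handle is past its dead point and stays down by itself, the pad presses on the strip with more than 15 N, and the three tubes lie in the cradle within 15 mm of where they were (all of step 2 and contact force between strip and stop_bracket above 0.1 N and linear speed of strip below 0.01 m/s and distance of each of tube0, tube1, tube2 from where it was at the start of the episode below 0.015 m); the robot touches nothing.
It fails at once if a finger pushes the strip with more than 15 N (contact force between the fingers and strip above 15 N).
It fails at once if a finger pushes the clamp handle with more than 45 N (contact force between the fingers and clamp_handle above 45 N).
It fails at once if a tube is shoved by more than 15 mm (distance of any of tube0, tube1, tube2 from where it was at the start of the episode above 0.015 m).
It fails at once if a bottle or the jar is shoved by more than 15 mm or knocked over (distance of any of amber_bottle, white_jar, clear_bottle from where it was at the start of the episode above 0.015 m or angle between any of amber_bottle, white_jar, clear_bottle's own z axis and vertical above 0.4 rad).
It also fails if it takes over 58 s, if anything falls off the work surface, if the arm or the gripper's body presses on something with over 40 N, if the wrist force passes 120 N, or if a joint passes its speed limit or range.

## Working session

There is one attempt and no reset: what is moved stays moved. The work goes in short steps, Python scripts to look and compute and a shell command to move; the robot and the scene stay as the last step left them, time stands still between calls to the robot, and variables do not carry over. Pictures are saved under pics/ and viewed, at most 10 in all, crops included, and the job is handed in when it is done.

```bash
mkdir -p pics; cat > h.py <<'E'
import numpy as np, cv2
from bench import ctrl
from scipy.spatial.transform import Rotation as R
def ray(cam,uv):
    m=ctrl.camera_model(cam);K=np.array(m["mtx"]);T=np.array(m["T"])
    d=np.linalg.inv(K)@[uv[0],uv[1],1]; d=np.array([d[0],-d[1],-d[2]])
    return T[:3,3],T[:3,:3]@d
def atz(cam,uv,z):
    o,d=ray(cam,uv); return o+d*(z-o[2])/d[2]
def proj(cam,p):
    m=ctrl.camera_model(cam);K=np.array(m["mtx"]);T=np.array(m["T"])
    c=T[:3,:3].T@(np.array(p)-T[:3,3]); u=K@[c[0],-c[1],-c[2]]; return u[:2]/u[2]
E
python3 - <<'E'
from h import *
s=ctrl.sense();print({k:np.round(v,3) for k,v in s.items()})
for c in("side","top"):
    cv2.imwrite(f"pics/{c}0.png",ctrl.get_image(c))
    m=ctrl.camera_model(c);print(c,m.keys(),np.round(m["mtx"],1).tolist(),np.round(m["T"],3).tolist())
    for q in("shaker","strip","strip_end","strip_edge","stop_bracket","clamp_handle","handle_tip","pad_face","tube0","tube1","tube2","amber_bottle","white_jar","clear_bottle"):
        r=ctrl.place_of(c,q);print(q,[(np.round(x["uv"]).tolist(),round(x["confidence"],2)) for x in r[:2]])
E
```

```text
{'time_s': np.float64(0.0), 'q': array([-1.428,  0.528,  1.434,  0.   ,  1.181, -0.179]), 'dq': array([ 0.001, -0.001, -0.001,  0.001,  0.   , -0.001]), 'effort': array([ 1.0000e-03, -4.4235e+01, -1.7802e+01, -0.0000e+00,  8.0000e-03,
       -0.0000e+00]), 'eef_pos': array([ 197.041, -592.546,  302.943]), 'tool_rot': array([-3.099, -0.501, -0.   ]), 'contact_force': array([-0.832, -0.577, -0.205]), 'torque': array([ 0.016, -0.002,  0.021]), 'finger_force': np.float64(0.0), 'gripper_width': np.float64(85.377)}
side dict_keys(['mtx', 'T']) [[496.1, 0.0, 321.1], [0.0, 496.1, 230.2], [0.0, 0.0, 1.0]] [[1.0, -0.001, -0.03, 525.406], [-0.022, 0.623, -0.782, -884.061], [0.02, 0.782, 0.622, 831.47], [0.0, 0.0, 0.0, 1.0]]
shaker [([334.0, 234.0], 0.72)]
strip [([339.0, 172.0], 0.69), ([336.0, 234.0], 0.32)]
strip_end [([271.0, 189.0], 0.64)]
strip_edge [([288.0, 188.0], 0.76), ([339.0, 193.0], 0.68)]
stop_bracket [([358.0, 213.0], 0.77)]
clamp_handle [([340.0, 220.0], 0.79)]
handle_tip [([342.0, 173.0], 0.67)]
pad_face []
tube0 [([341.0, 193.0], 0.68), ([335.0, 178.0], 0.52)]
tube1 [([341.0, 
[... 321 characters left out ...]
.009, 0.994, -0.107, 422.237], [-1.0, -0.01, -0.014, -63.985], [-0.015, 0.107, 0.994, 1474.502], [0.0, 0.0, 0.0, 1.0]]
shaker [([233.0, 224.0], 0.82)]
strip [([154.0, 221.0], 0.93)]
strip_end [([206.0, 291.0], 0.62), ([205.0, 219.0], 0.55)]
strip_edge []
stop_bracket [([235.0, 198.0], 0.81)]
clamp_handle [([277.0, 221.0], 0.75), ([332.0, 192.0], 0.22)]
handle_tip [([268.0, 209.0], 0.51)]
pad_face [([244.0, 214.0], 0.39)]
tube0 [([189.0, 222.0], 0.79), ([204.0, 218.0], 0.79)]
tube1 [([189.0, 222.0], 0.79), ([204.0, 218.0], 0.79)]
tube2 [([189.0, 222.0], 0.79), ([204.0, 218.0], 0.79)]
amber_bottle [([330.0, 195.0], 0.93)]
white_jar [([350.0, 262.0], 0.97)]
clear_bottle [([463.0, 271.0], 0.75)]
```

```bash
python3 - <<'E'
from h import *
a=cv2.imread("pics/top0.png")[120:380,100:500];b=cv2.imread("pics/side0.png")[80:380,180:480]
cv2.imwrite("pics/t0c.png",cv2.resize(a,None,fx=2,fy=2));cv2.imwrite("pics/s0c.png",cv2.resize(b,None,fx=2,fy=2))
for c,q,u,z in[("top","shaker",(233,224),0),("top","strip pin",(154,221),125.5),("top","strip_end",(206,291),131.5),("top","stop",(235,198),85),("top","handle",(277,221),138),("top","tip",(268,209),264),("top","amber",(330,195),0),("top","jar",(350,262),0),("top","clear",(463,271),0),
 ("side","pin",(339,172),125.5),("side","strip_end",(271,189),131.5),("side","stop",(358,213),85),("side","handle",(340,220),138),("side","tip",(342,173),264),("side","amber",(375,303),0),("side","jar",(305,316),0),("side","clear",(292,432),0)]:
    print(c,q,np.round(atz(c,u,z)))
E
```

```text
top shaker [614. 139.   0.]
top strip pin [607. 296. 126.]
top strip_end [452. 179. 132.]
top stop [663. 123.  85.]
top handle [602.  24. 138.]
top tip [609.  33. 264.]
top amber [682. -95.   0.]
top jar [ 520. -140.    0.]
top clear [ 496. -407.    0.]
side pin [613. 254. 126.]
side strip_end [436. 162. 132.]
side stop [656. 124.  85.]
side handle [603.  25. 138.]
side tip [602.  27. 264.]
side amber [ 682. -106.    0.]
side jar [ 523. -144.    0.]
side clear [ 500. -416.    0.]
```

View pics/t0c.png

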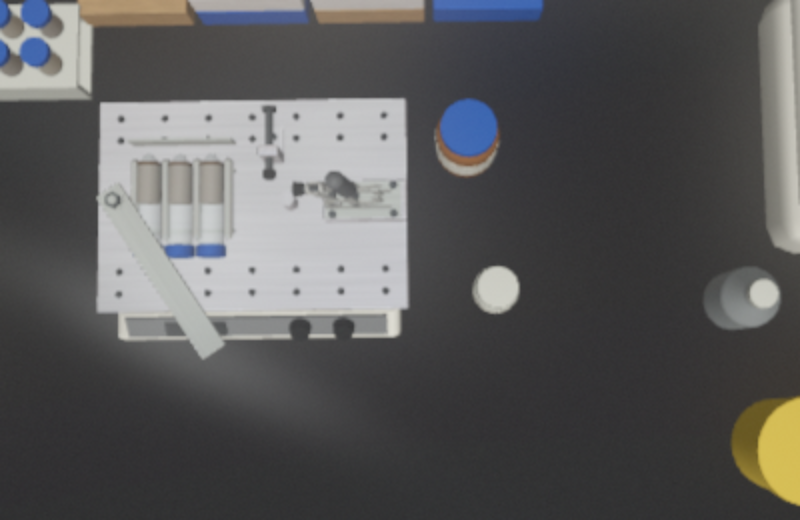

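View pics/s0c.png

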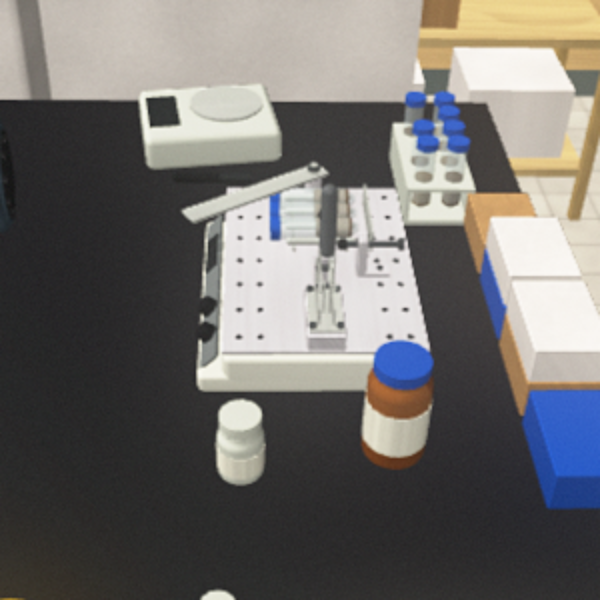

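The top view shows the platform corners at about (150,171), (303,169), (304,273) and (148,276), the pin at (156,220) and the strip end at (206,294). The handle is near (268,210). The side view agrees: the handle is upright, the jar is at (300,300) and the amber bottle at (380,280).

```bash
python3 - <<'E'
from h import *
im=cv2.imread("pics/top0.png")
C=[atz("top",u,85) for u in[(150,171),(303,169),(304,273.5),(148.5,276)]]
for p in C: print(np.round(p))
print("mean",np.mean(C,0))
# mask of shaker / strip
for c in("top",):
    r=ctrl.get_image(c)
    for q in("strip","shaker","clamp_handle"):
        m=ctrl.silhouettes(c,q)
        for x in m[:1]:
            rc=cv2.minAreaRect(cv2.findNonZero(x["mask"].astype(np.uint8)));print(q,x["confidence"],rc)
            z={"strip":131.5,"shaker":85,"clamp_handle":200}[q]
            B=[atz(c,p,z)[:2] for p in cv2.boxPoints(rc)];print(np.round(B).tolist(),np.round(np.mean(B,0)))
print("pin",atz("top",(156.5,220),136))
print(atz("top",(205.5,293.5),131.5))
for c in("top","side"):
  for i in range(3):
    ctrl.get_image(c)
    for q in("strip","strip_end","stop_bracket","clamp_handle","handle_tip"):
        print(c,q,[(np.round(x["uv"],1).tolist(),round(x["confidence"],2)) for x in ctrl.place_of(c,q)[:1]])
E
```

```text
[728. 318.  85.]
[728. -32.  85.]
[490. -33.  85.]
[488. 317.  85.]
mean [608.32950194 142.42569745  85.        ]
strip 0.85 ((179.87921142578125, 254.58975219726562), (96.76460266113281, 14.37197494506836), 56.57518768310547)
[[612.0, 309.0], [629.0, 283.0], [452.0, 164.0], [435.0, 190.0]] [532. 237.]
shaker 0.91 ((224.72610473632812, 233.05316162109375), (129.21253967285156, 156.30844116210938), 89.19306945800781)
[[731.0, 328.0], [732.0, -30.0], [439.0, -32.0], [437.0, 318.0]] [585. 146.]
clamp_handle 0.72 ((273.78619384765625, 214.86550903320312), (26.574556350708008, 10.214593887329102), 41.633541107177734)
[[617.0, 54.0], [633.0, 40.0], [596.0, -1.0], [580.0, 13.0]] [607.  27.]
pin [607.33690696 287.54364525 136.        ]
[446.51082626 179.59491101 131.5       ]
top strip [([157.0, 220.5], 0.9)]
top strip_end [([204.7, 293.1], 0.92)]
top stop_bracket [([236.4, 196.6], 0.78)]
top clamp_handle [([276.6, 220.4], 0.53)]
top handle_tip [([268.3, 208.6], 0.53)]
top strip [([156.2, 218.7], 0.69)]
top strip_end [([203.0, 292.7], 0.77)]
top stop_bracket [([204.8, 279.3], 0.67)]
top clam
[... 156 characters left out ...]
bracket [([237.3, 198.9], 0.83)]
top clamp_handle [([278.4, 221.6], 0.53)]
top handle_tip []
side strip [([339.0, 169.2], 0.72)]
side strip_end [([270.4, 187.4], 0.67)]
side stop_bracket [([360.3, 215.7], 0.71)]
side clamp_handle [([341.8, 219.2], 0.71)]
side handle_tip [([345.8, 175.4], 0.55)]
side strip [([337.6, 170.8], 0.58)]
side strip_end [([272.4, 187.1], 0.61)]
side stop_bracket [([358.7, 215.0], 0.52)]
side clamp_handle [([340.1, 218.5], 0.8)]
side handle_tip [([343.8, 170.8], 0.85)]
side strip [([339.1, 170.5], 0.72)]
side strip_end [([274.1, 186.5], 0.65)]
side stop_bracket [([357.9, 214.9], 0.76)]
side clamp_handle [([338.3, 219.1], 0.83)]
side handle_tip [([345.4, 170.7], 0.68)]
```

```bash
python3 -m pendant '[[1,[0,0,0],0.92],[1,[0,0,0],0.92],[1,[0,0,0],0.92],[1,[0,0,0],0.92],[1,[0,0,0],0.92],[1,[0.7,-0.7,0],0],[1,[0.7,-0.7,0],0],[1,[0.7,-0.7,0],0],[1,[0.7,-0.7,0],0],[1,[0.7,-0.7,0],0],[1,[0.7,-0.7,0],0],[1,[0.7,-0.7,0],0],[1,[0.7,-0.7,0],0],[1,[0.7,-0.7,0],0],[1,[0,0,0],0]]' 20
```

```text
time_s: 4.75
eef_pos: [453.1, -335.8, 304.1]
tool_rot: [-3.139, -0.01, -0.004]
contact_force: [0.3, -1.5, -0.1]
gripper_width: -0.0
finger_force: 0.0
```

```bash
python3 -m pendant '[[1,[0,-1,0],0],[1,[0,-1,0],0],[1,[0,-1,0],0],[1,[0,-1,0],0],[1,[0,-1,0],0],[1,[0,-1,0],0],[1,[0,-1,0],0],[1,[0,-1,0],0],[1,[0,-1,0],0],[1,[0,-1,0],0],[1,[0,-1,0],0],[1,[0,-1,0],0],[1,[0,-1,0],0],[1,[0,-1,0],0],[1,[0,-0.5,0],0],[1,[0,0,0],0],[1,[0,0,0],0]]'; python3 - <<'E'
from h import *
for c in("top","side"): cv2.imwrite(f"pics/{c}1.png",ctrl.get_image(c))
p=ctrl.sense()["eef_pos"];print(p)
for c in("top","side"):print([proj(c,p-[0,0,k]) for k in(0,73,86)])
b=cv2.imread("pics/side1.png")[60:300,180:440];a=cv2.imread("pics/top1.png")[140:380,120:340]
cv2.imwrite("pics/m1.png",np.hstack([cv2.resize(a,(396,432)),cv2.resize(b,(400,432))]))
E
```

```text
time_s: 6.17
eef_pos: [449.2, 239.4, 303.9]
tool_rot: [3.141, 0.004, 0.0]
contact_force: [0.3, -0.2, -1.1]
gripper_width: -0.3
finger_force: 0.0
[449.33743988 237.82876153 303.7998853 ]
[array([158.23134532, 290.77091779]), array([167.57346232, 291.53104121]), array([169.12393054, 291.65719541])]
[array([275.12855924, 112.34261607]), array([276.2343792 , 139.31527775]), array([276.42291994, 143.91407835])]
```

View pics/m1.png

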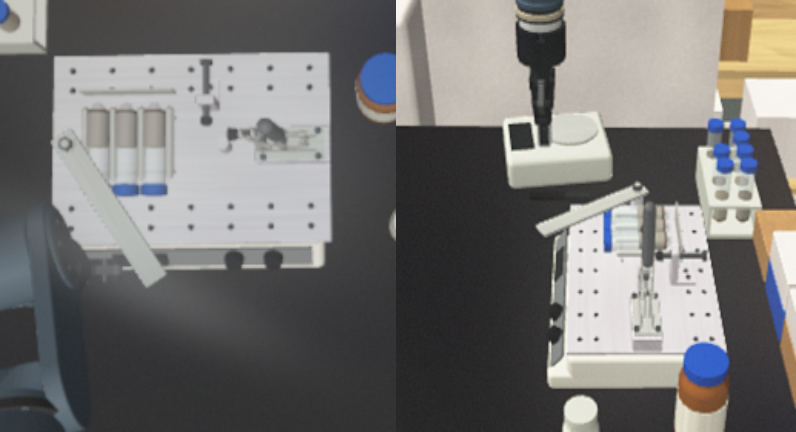

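The fingertip shows at side pixel (277,139.5), as predicted for 73 mm, so it clears the strip on its near-left side. Next I descend and start the push slowly.

```bash
python3 -m pendant '[[1,[0,0,0.95],0],[1,[0,0,0.95],0],[1,[0,0,0.95],0],[1,[0.04,0.04,0],0],[1,[0.04,0.04,0],0],[1,[0.04,0.04,0],0],[1,[0.04,0.04,0],0],[1,[0.04,0.04,0],0],[1,[0.04,0.04,0],0],[1,[0.04,0.04,0],0],[1,[0.04,0.04,0],0],[1,[0.04,0.065,0],0],[1,[0.04,0.065,0],0],[1,[0.04,0.065,0],0],[1,[0.04,0.065,0],0],[1,[0.04,0.065,0],0],[1,[0.04,0.065,0],0],[1,[0.04,0.065,0],0],[1,[0.04,0.065,0],0]]'; python3 - <<'E'
from h import *
ctrl.get_image("top")
for c in("top",):
  for q in("strip_end","strip"): print(q,[(np.round(x["uv"],1).tolist(),np.round(atz(c,x["uv"],131.5)),round(x["confidence"],2)) for x in ctrl.place_of(c,q)[:1]])
print(ctrl.sense()["contact_force"],ctrl.sense()["eef_pos"])
E
```

```text
time_s: 7.85
eef_pos: [475.2, 205.0, 189.8]
tool_rot: [-3.141, 0.001, -0.0]
contact_force: [0.5, 1.3, 0.5]
gripper_width: 0.1
finger_force: 0.6
strip_end [([214.6, 282.6], array([470., 160., 132.]), 0.79)]
strip [([156.5, 221.5], array([605., 289., 132.]), 0.92)]
[ 0.07128558  0.44919269 -0.7975265 ] [475.17387306 204.79155855 189.81753123]
```

```bash
python3 -m pendant '[[1,[0.08,0.0875,0],0],[1,[0.08,0.0875,0],0],[1,[0.08,0.0875,0],0],[1,[0.08,0.0875,0],0],[1,[0.08,0.0875,0],0],[1,[0.08,0.0875,0],0],[1,[0.08,0.0875,0],0],[1,[0.074,0.096,0],0],[1,[0.074,0.096,0],0],[1,[0.074,0.096,0],0],[1,[0.074,0.096,0],0],[1,[0.074,0.096,0],0],[1,[0.074,0.096,0],0],[1,[0.074,0.096,0],0],[1,[0.096,0.046,0],0],[1,[0.096,0.046,0],0],[1,[0.096,0.046,0],0],[1,[0.096,0.046,0],0],[1,[0.096,0.046,0],0],[1,[0.096,0.046,0],0]]'; python3 - <<'E'
from h import *
for i in range(4): ctrl.get_image("top"); print(ctrl.sense()["contact_force"].round(2))
cv2.imwrite("pics/top2.png",cv2.resize(ctrl.get_image("top")[140:340,120:340],None,fx=2.5,fy=2.5))
E
```

```text
time_s: 9.67
eef_pos: [541.5, 142.7, 189.9]
tool_rot: [-3.141, 0.0, -0.0]
contact_force: [-0.9, 0.7, -0.1]
gripper_width: -0.1
finger_force: 0.6
[-0.21 -0.2  -1.91]
[-0.03  0.26 -0.31]
[ 0.29 -0.15 -0.35]
[-0.29 -0.01  0.33]
```

View pics/top2.png

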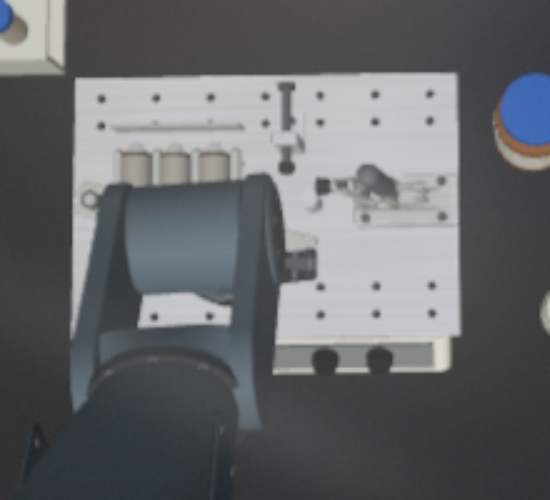

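```bash
python3 -m pendant '[[1,[0.08,0,0],0],[1,[0.08,0,0],0],[1,[0.08,0,0],0],[1,[0.08,0,0],0],[1,[0.08,0,0],0],[1,[0.08,0,0],0],[1,[0.08,0,0],0],[1,[0.08,0,0],0],[1,[0.05,0,0],0],[1,[0.03,0,0],0],[1,[0.02,0,0],0]]'; python3 - <<'E'
from h import *
print(ctrl.sense()["contact_force"].round(2),ctrl.sense()["eef_pos"])
im=ctrl.get_image("side")
for c in("top","side"):
  if c=="top": ctrl.get_image(c)
  for q in("strip_end","stop_bracket"): print(c,q,[(np.round(x["uv"],1).tolist(),np.round(atz(c,x["uv"],131.5)),round(x["confidence"],2)) for x in ctrl.place_of(c,q)[:1]])
cv2.imwrite("pics/side2.png",cv2.resize(im[100:280,260:440],None,fx=3.2,fy=3.2,interpolation=cv2.INTER_CUBIC))
E
```

```text
time_s: 10.83
eef_pos: [570.9, 142.7, 189.9]
tool_rot: [3.142, -0.001, -0.0]
contact_force: [-1.9, -1.0, 0.1]
gripper_width: 0.1
finger_force: 0.7
[-1.9  -0.96  0.12] [570.89631863 142.70866099 189.884892  ]
top strip_end [([245.4, 221.6], array([602.,  94., 132.]), 0.63)]
top stop_bracket [([236.5, 196.1], array([659., 113., 132.]), 0.8)]
side strip_end [([335.5, 206.2], array([596.,  89., 132.]), 0.56)]
side stop_bracket [([360.8, 216.0], array([654.,  49., 132.]), 0.55)]
```

View pics/side2.png

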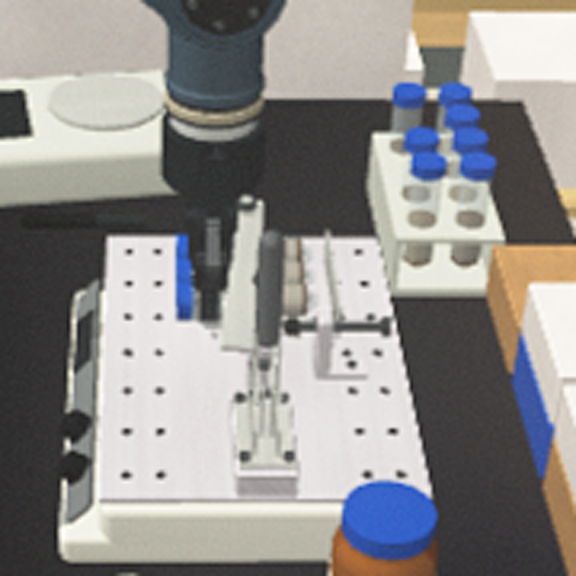

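Side view: the strip is nearly home, its far edge at crop column ~262 and the bumper tip at ~288, so about 12–15 mm remain.

```bash
cat > f.py <<'E'
from h import *
a=[]
for i in range(5): ctrl.get_image("top"); a.append(ctrl.sense()["contact_force"])
print("mean F",np.mean(a,0).round(2),"sd",np.std(a,0).round(2),ctrl.sense()["eef_pos"].round(2),ctrl.sense()["torque"].round(2))
E
python3 -m pendant '[[1,[0.04,0,0],0],[1,[0.04,0,0],0],[1,[0.04,0,0],0],[1,[0.04,0,0],0],[1,[0.025,0,0],0],[1,[0.025,0,0],0],[1,[0.025,0,0],0]]'; python3 f.py
```

```text
time_s: 11.72
eef_pos: [580.2, 142.7, 189.9]
tool_rot: [3.142, -0.0, -0.0]
contact_force: [-2.7, -1.2, -0.3]
gripper_width: 0.3
finger_force: 0.7
mean F [-0.72 -0.49  0.04] sd [0.34 0.49 0.28] [580.38 142.88 189.95] [-0.02  0.04  0.01]
```

```bash
python3 -m pendant '[[1,[0.025,0,0],0],[1,[0.025,0,0],0]]'; python3 -m pendant '[[1,[0.025,0,0],0],[1,[0.025,0,0],0]]'; python3 f.py
```

```text
time_s: 12.13
eef_pos: [582.0, 142.8, 189.9]
tool_rot: [3.142, -0.0, -0.001]
contact_force: [-2.2, -0.8, 0.0]
gripper_width: -0.0
finger_force: 0.8
time_s: 12.3
eef_pos: [584.1, 142.7, 189.9]
tool_rot: [3.141, -0.0, -0.001]
contact_force: [-1.1, -0.2, -0.0]
gripper_width: 0.1
finger_force: 0.8
mean F [-0.9  -0.71  0.14] sd [0.39 0.42 0.39] [584.34 142.8  189.93] [-0.07  0.1  -0.07]
```

```bash
for i in 1 ; do python3 -m pendant '[[1,[0.025,0,0],0],[1,[0,0,0],0]]'; done; python3 f.py; python3 -m pendant '[[1,[0.025,0,0],0],[1,[0,0,0],0]]'; python3 f.py
```

```text
time_s: 12.72
eef_pos: [585.2, 142.8, 189.9]
tool_rot: [-3.142, 0.001, 0.0]
contact_force: [-1.0, -1.2, 0.5]
gripper_width: 0.3
finger_force: 0.6
mean F [-0.93 -0.99 -0.08] sd [0.33 0.35 0.5 ] [585.15 142.78 189.9 ] [-0.08  0.18 -0.02]
time_s: 13.13
eef_pos: [586.2, 142.7, 189.9]
tool_rot: [3.142, -0.001, -0.0]
contact_force: [-1.9, -1.0, -0.1]
gripper_width: -0.1
finger_force: 0.6
mean F [-1.38 -0.62 -0.31] sd [0.36 0.52 0.21] [586.17 142.76 189.93] [-0.13  0.18  0.  ]
```

```bash
python3 -m pendant '[[1,[0.025,0,0],0],[1,[0,0,0],0]]'; python3 f.py; python3 -m pendant '[[1,[0.025,0,0],0],[1,[0,0,0],0]]'; python3 f.py
```

```text
time_s: 13.55
eef_pos: [587.0, 142.7, 189.8]
tool_rot: [3.142, -0.0, -0.001]
contact_force: [-2.3, -0.5, 0.5]
gripper_width: -0.3
finger_force: 0.9
mean F [-2.01 -1.15  0.08] sd [0.53 0.17 0.4 ] [587.   142.74 189.91] [-0.19  0.27 -0.01]
time_s: 13.97
eef_pos: [587.7, 142.7, 189.8]
tool_rot: [3.141, -0.0, -0.002]
contact_force: [-3.7, -1.1, 1.7]
gripper_width: 0.2
finger_force: 1.6
mean F [-3.19 -1.55  1.29] sd [0.27 0.17 0.33] [587.71 142.72 189.85] [-0.29  0.57  0.02]
```

```bash
python3 -m pendant '[[1,[0.025,0,0],0],[1,[0,0,0],0]]'; python3 f.py; python3 -m pendant '[[1,[0.02,0,0],0],[1,[0,0,0],0]]'; python3 f.py
```

```text
time_s: 14.38
eef_pos: [588.6, 142.7, 189.8]
tool_rot: [3.141, -0.0, -0.003]
contact_force: [-5.0, -1.7, 2.7]
gripper_width: 0.3
finger_force: 2.4
mean F [-4.67 -1.95  2.08] sd [0.48 0.54 0.47] [588.52 142.69 189.8 ] [-0.31  0.7  -0.01]
time_s: 14.8
eef_pos: [589.0, 142.7, 189.8]
tool_rot: [3.141, -0.0, -0.004]
contact_force: [-5.3, -2.3, 3.1]
gripper_width: -0.0
finger_force: 2.7
mean F [-5.47 -1.99  2.88] sd [0.62 0.3  0.4 ] [589.   142.67 189.8 ] [-0.36  0.86  0.01]
```

Force now rises at ~1.5 N/mm, so the strip is on the bumper with ~3.5 N. Next I retract, rise and move to the inner side of the handle.

```bash
python3 -m pendant '[[1,[0,0,0],0],[1,[0,0,0],0],[1,[-0.03,0,0],0],[1,[-0.1,0,0],0],[1,[-0.17,0,0],0],[1,[0,0,-0.97],0],[1,[0,0,-0.97],0],[1,[0,0,-0.97],0],[1,[0,0,-0.97],0],[1,[0.388,0.84,0],0],[1,[0.388,0.84,0],0],[1,[0,0,0],0],[1,[0,0,0],0]]'; python3 f.py;  python3 - <<'E'
from h import *
a=ctrl.get_image("top");b=ctrl.get_image("side")
p=ctrl.sense()["eef_pos"];print([proj("side",p-[0,0,73]).round(1)])
for i in range(3):
  if i: ctrl.get_image("side")
  for q in("handle_tip","strip_end"): print(q,[(np.round(x["uv"],1).tolist(),np.round(atz("side",x["uv"],264 if q[0]=="h" else 131.5)),round(x["confidence"],2)) for x in ctrl.place_of("side",q)[:1]])
cv2.imwrite("pics/m3.png",np.hstack([cv2.resize(a[140:340,140:340],(400,400)),cv2.resize(b[100:280,260:440],(400,400))]))
E
```

```text
time_s: 16.13
eef_pos: [610.0, 74.2, 345.5]
tool_rot: [-3.141, 0.005, -0.005]
contact_force: [-0.2, 0.3, -0.2]
gripper_width: 0.2
finger_force: 0.0
mean F [-0.06  0.14 -0.09] sd [0.42 0.32 0.64] [608.4   76.73 344.81] [ 0.03  0.04 -0.02]
[array([343.9, 158. ])]
handle_tip [([343.2, 172.0], array([605.,  31., 264.]), 0.89)]
strip_end [([343.9, 207.9], array([616.,  82., 132.]), 0.57)]
handle_tip [([345.2, 172.5], array([609.,  29., 264.]), 0.76)]
strip_end [([341.7, 209.1], array([610.,  77., 132.]), 0.75)]
handle_tip [([343.4, 171.1], array([605.,  34., 264.]), 0.67)]
strip_end [([342.8, 206.9], array([613.,  86., 132.]), 0.82)]
```

View pics/m3.png

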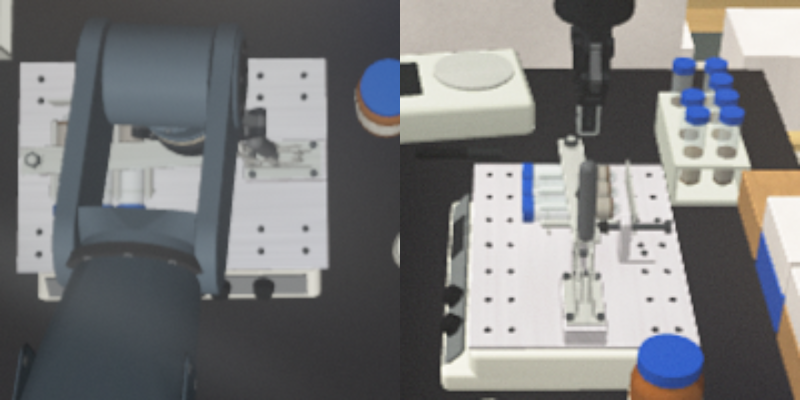

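The strip lies home at its stop, and the fingers hang at side px (344,158), in line with the handle at column ~344. I lower them beside the handle and begin pushing.

```bash
python3 -m pendant '[[1,[0,0,0.92],0],[1,[0,0,0],0],[1,[0,0.1,0],0],[1,[0,0.1,0],0],[1,[0,0.1,0],0],[1,[0,0.05,0],0],[1,[0,0.05,0],0],[1,[0,0.05,0],0],[1,[0,0.05,0],0],[1,[0,0.05,-0.012],0],[1,[0,0.05,-0.012],0],[1,[0,0.05,-0.012],0],[1,[0,0.05,-0.012],0]]'; python3 f.py;  python3 - <<'E'
from h import *
ctrl.get_image("side")
for q in("handle_tip","strip_end"): print(q,[(np.round(x["uv"],1).tolist(),round(x["confidence"],2)) for x in ctrl.place_of("side",q)[:1]])
E
```

```text
time_s: 17.97
eef_pos: [608.9, 47.5, 310.4]
tool_rot: [-3.141, 0.0, -0.0]
contact_force: [0.1, 1.7, 1.4]
gripper_width: -0.1
finger_force: 0.5
mean F [0.13 0.19 0.46] sd [0.56 0.34 0.8 ] [608.8   47.34 310.03] [ 0.02  0.02 -0.02]
handle_tip [([342.7, 175.0], 0.8)]
strip_end [([344.1, 210.5], 0.47)]
```

```bash
python3 -m pendant '[[1,[0,0.075,-0.017],0],[1,[0,0.075,-0.017],0],[1,[0,0.075,-0.017],0],[1,[0,0.075,-0.017],0],[1,[0,0.075,-0.017],0],[1,[0,0.075,-0.017],0],[1,[0,0.098,0.008],0],[1,[0,0.098,0.008],0],[1,[0,0.098,0.008],0],[1,[0,0.098,0.008],0],[1,[0,0.098,0.008],0],[1,[0,0.098,0.008],0],[1,[0,0.098,0.008],0],[1,[0,0.098,0.008],0],[1,[0,0.085,0.039],0],[1,[0,0.085,0.039],0],[1,[0,0.085,0.039],0],[1,[0,0.085,0.039],0],[1,[0,0.085,0.039],0],[1,[0,0.085,0.039],0]]'; python3 f.py;  python3 - <<'E'
from h import *
b=ctrl.get_image("side")
p=ctrl.sense()["eef_pos"];print(proj("side",p-[0,0,73]).round(1))
for q in("handle_tip","strip_end"): print(q,[(np.round(x["uv"],1).tolist(),round(x["confidence"],2)) for x in ctrl.place_of("side",q)[:1]])
cv2.imwrite("pics/s4.png",cv2.resize(b[100:340,240:440],None,fx=2.5,fy=2.5))
E
```

```text
time_s: 20.03
eef_pos: [608.9, -22.6, 302.2]
tool_rot: [3.142, -0.001, -0.0]
contact_force: [-0.2, 0.5, 2.1]
gripper_width: -0.3
finger_force: 0.7
mean F [ 0.03 -0.24  0.29] sd [0.58 0.57 0.73] [608.69 -22.24 302.03] [-0.01  0.04  0.04]
[345.7 199.3]
handle_tip [([337.7, 169.5], 0.65)]
strip_end [([342.3, 204.9], 0.52)]
```

View pics/s4.png

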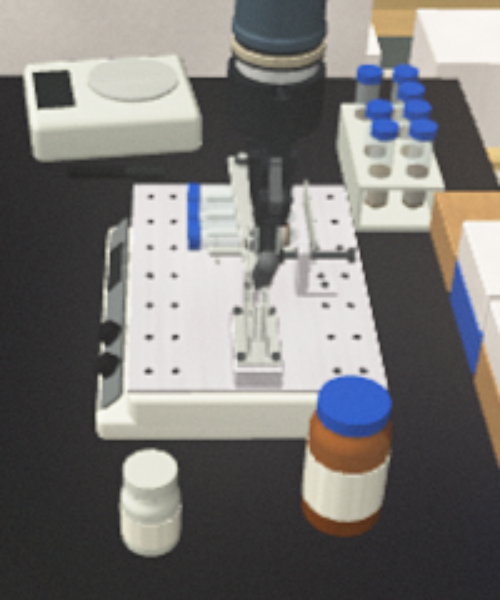

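The side view shows the handle tipped over towards the camera, its end near px (346,204), under the fingertip at (346,199). The motion continues as planned.

```bash
python3 -m pendant '[[1,[0,0.067,0.061],0],[1,[0,0.067,0.061],0],[1,[0,0.067,0.061],0],[1,[0,0.067,0.061],0],[1,[0,0.067,0.061],0],[1,[0,0.067,0.061],0],[1,[0,0.033,0.05],0],[1,[0,0.033,0.05],0],[1,[0,0.033,0.05],0],[1,[0,0.033,0.05],0],[1,[0,0.033,0.05],0],[1,[0,0.033,0.05],0]]'; python3 f.py;  python3 - <<'E'
from h import *
print(proj("side",[608,-64,243]).round(1),[proj("side",[608,142-112-127*np.cos(f),165+127*np.sin(f)]).round(1) for f in np.radians([30,20,10,0])])
for q in("handle_tip","strip_end"): print(q,[(np.round(x["uv"],1).tolist(),round(x["confidence"],2)) for x in ctrl.place_of("top",q)[:1]])
E
```

```text
time_s: 21.43
eef_pos: [608.9, -43.6, 276.7]
tool_rot: [-3.136, 0.002, -0.001]
contact_force: [-0.2, 8.8, 6.5]
gripper_width: -0.1
finger_force: 4.7
mean F [-0.13  8.61  5.71] sd [0.41 0.56 0.26] [608.9  -43.68 276.39] [ 1.45  0.   -0.07]
[347.  205.6] [array([347.1, 216. ]), array([346.9, 226.6]), array([346.5, 236.5]), array([346. , 245.3])]
handle_tip []
strip_end [([246.6, 213.3], 0.85)]
```

```bash
python3 -m pendant '[[1,[0,0,0.05],0],[1,[0,0,0.05],0],[1,[0,0,0.05],0],[1,[0,0,0.05],0]]'; python3 f.py;  python3 - <<'E'
from h import *
b=ctrl.get_image("side")
p=ctrl.sense()["eef_pos"];print(proj("side",p-[0,14.5,73]).round(1))
for q in("handle_tip","strip_end","clamp_handle"): print(q,[(np.round(x["uv"],1).tolist(),round(x["confidence"],2)) for x in ctrl.place_of("side",q)[:1]])
cv2.imwrite("pics/s5.png",cv2.resize(b[140:290,270:430],None,fx=3.5,fy=3.5,interpolation=cv2.INTER_CUBIC))
E
```

```text
time_s: 22.12
eef_pos: [609.0, -45.7, 268.5]
tool_rot: [-3.141, -0.0, -0.001]
contact_force: [0.0, 2.9, 3.8]
gripper_width: 0.1
finger_force: 2.0
mean F [-0.24  2.71  2.99] sd [0.58 0.26 0.51] [608.93 -46.07 267.79] [ 0.48  0.05 -0.02]
[346.1 223.3]
handle_tip [([345.3, 236.7], 0.72)]
strip_end [([341.2, 207.1], 0.63)]
clamp_handle [([341.5, 191.3], 0.64)]
```

View pics/s5.png

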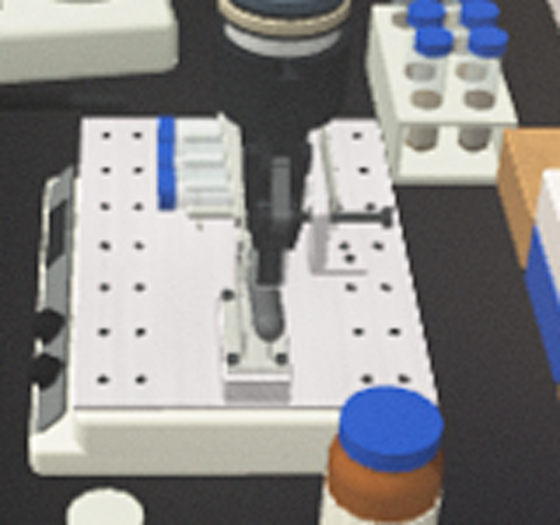

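The handle end is at px (346.6,233), about 13° above level by projection. I keep pressing straight down gently.

```bash
python3 -m pendant '[[1,[0,0,0.04],0],[1,[0,0,0.04],0],[1,[0,0,0.04],0],[1,[0,0,0.04],0]]'; python3 f.py;  python3 -m pendant '[[1,[0,0,0.04],0],[1,[0,0,0.04],0],[1,[0,0,0.04],0]]'; python3 f.py; python3 - <<'E'
from h import *
b=ctrl.get_image("side")
for q in("handle_tip","strip_end"): print(q,[(np.round(x["uv"],1).tolist(),round(x["confidence"],2)) for x in ctrl.place_of("side",q)[:1]])
E
```

```text
time_s: 22.9
eef_pos: [608.7, -46.8, 260.7]
tool_rot: [3.141, -0.001, -0.001]
contact_force: [-1.2, 0.5, -0.3]
gripper_width: 0.2
finger_force: 0.0
mean F [0.28 0.17 0.34] sd [0.25 0.47 0.28] [608.86 -46.42 261.15] [-0.01 -0.03 -0.01]
time_s: 23.4
eef_pos: [608.9, -46.2, 256.5]
tool_rot: [3.142, -0.001, 0.0]
contact_force: [0.1, 0.6, -0.8]
gripper_width: -0.4
finger_force: 0.0
mean F [ 0.39 -0.04 -0.41] sd [0.28 0.67 0.33] [608.93 -46.19 256.57] [-0.04 -0.01  0.03]
handle_tip [([345.3, 247.3], 0.66)]
strip_end [([340.7, 208.1], 0.47)]
```

The handle has snapped down: contact force is zero and the tip at row 247 means level. I retract up and back, then look.

```bash
python3 -m pendant '[[1,[0,0,-0.3],0],[1,[0,0,-0.8],0],[1,[0,0,-0.9],0],[1,[0,0,-0.9],0],[1,[-0.7,0.7,0],0],[1,[-0.7,0.7,0],0],[1,[-0.7,0.7,0],0],[1,[-0.7,0.7,0],0],[1,[-0.7,0.7,0],0],[1,[-0.7,0.7,0],0],[1,[0,0.9,0],0],[1,[0,0.9,0],0],[1,[0,0.9,0],0],[1,[0,0.9,0],0],[1,[0,0,0],0],[1,[0,0,0],0]]'; python3 - <<'E'
from h import *
a=ctrl.get_image("top");b=ctrl.get_image("side")
for c in("top","side"):
  for q in("handle_tip","strip_end","pad_face","strip_edge"): print(c,q,[(np.round(x["uv"],1).tolist(),round(x["confidence"],2)) for x in ctrl.place_of(c,q)[:1]])
print("exp tip",proj("top",[608,-96,162]),proj("side",[608,-96,162]))
cv2.imwrite("pics/m6.png",np.hstack([cv2.resize(a[150:300,140:310],(453,400),interpolation=cv2.INTER_CUBIC),cv2.resize(b[150:300,280:410],(347,400),interpolation=cv2.INTER_CUBIC)]))
E
```

```text
time_s: 25.13
eef_pos: [440.4, -360.0, 372.2]
tool_rot: [-3.141, 0.005, -0.0]
contact_force: [0.1, 0.1, 0.3]
gripper_width: -0.1
finger_force: 0.0
top handle_tip [([335.2, 214.9], 0.69)]
top strip_end [([244.5, 211.0], 0.96)]
top pad_face [([173.4, 222.1], 0.42)]
top strip_edge [([334.2, 215.5], 0.73)]
side handle_tip [([344.2, 246.3], 0.72)]
side strip_end [([342.2, 209.4], 0.77)]
side pad_face [([336.6, 186.5], 0.74)]
side strip_edge [([349.0, 199.7], 0.55)]
exp tip [332.41370996 216.11754691] [345.9069707  246.06316737]
```

View pics/m6.png

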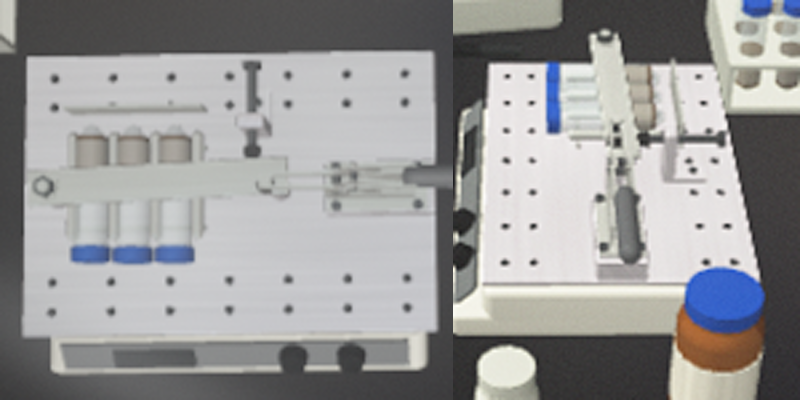

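The picture shows the strip's far edge touching the bumper at top crop (252,157) and the pad on the strip at (267,183). The handle lies level with its tip at side px (344,246), as expected for closed, and the tubes are undisturbed.

```bash
python3 -c "
from bench import ctrl
print(ctrl.close_job())"
```

```text
the job is handed in; nothing more can be done
None
```

I swung the strip round onto its stop, closed the clamp past its dead point and handed the job in at about 25 s. The last pictures show the strip touching the bumper, the pad on the strip, the handle level and the tubes in place; the pad force and the final bumper contact could not be measured directly, and the hand-in returned no verdict.

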